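# Steady a hanging motor housing over the drip pan

### The job

A washed motor housing hangs from a free-running trolley on the overhead drying rail. Push it along to the drip pan and leave it hanging still over the middle of the pan, so that the whole housing stays above the pan, untouched, for a good five seconds. Move it only by light pushes on its round finned sides: do not grip or knock it or let it race along, keep off its clean end faces, the hanger and the trolley, do not run the trolley to the ends of its track, and leave the things on the bench where they lie.

Things in the scene. Friction and masses are not known exactly. Their poses are not given: they have to be found in the camera images.
- rail: Yellow overhead I-beam track on two posts, running left to right above the bench. Origin on the bench surface (z = 0) straight below the middle of the track; its y axis is the direction of the track, its x axis is horizontal across the track, away from the robot. It does not move. Underside of the beam 924 mm above the bench.
- trolley (a joint): Position of the trolley along the track in m: 0 at the middle of the track, positive along the rail's +y. It rolls on ball bearings almost without friction: set going at 0.1 m/s it would coast about a metre, and even a slow creep goes on for many seconds. Rubber end stops at -0.44 and +0.44; stay within 0.42 either way.
- carriage: The trolley's blue load bar, 200 mm long along the track, 50 mm wide, with four wheels; no brake. The pin from which the hanger swings is at its middle, 860 mm above the bench. Origin straight below the pin, 200 mm above the bench: where the centre of the housing hangs when at rest. Trolley with all that rolls but does not swing: nominally 1.4 kg, varies by a third.
- housing: Grey finned motor housing, empty: a lying cylinder 130 mm in diameter and 150 mm long, its axis across the track (its own x; its y is along the track). Feet below reach 78 mm under its axis, within its width. Origin at the centre of the cylinder, 660 mm below the trolley's pin, so 200 mm above the bench at rest. With its end faces nominally 0.75 kg, varies by a fifth.
- side_left (a point): Point on the round side of the housing that faces the rail's +y, 65 mm from the housing's origin, level with it. Push the housing on its round sides, level with its centre; a vertical finger touches there.
- side_right (a point): The same on the side that faces the rail's -y.
- shields: The two bright aluminium end shields that close the ends of the housing, 75 mm from its centre on either side across the track. Their faces are not to be touched. Origin at the centre of the housing.
- hanger: Thin steel hanger rod, 10 mm thick, from the trolley's pin straight down to a yellow spreader bar (130 mm across the track, 10 mm wide, 108 to 122 mm above the centre of the housing) with two hooks in the eyebolts. Not to be touched. Rigid, 0.1 kg; it swings with the housing as one piece about the pin, along the track only, hardly damped. Origin at the centre of the housing.
- pan: Shallow bright steel drip pan fixed on the bench under the track: 240 mm across the track, 190 mm along it (180 mm inside), 45 mm high. Origin at the centre of its underside, straight below the line of the track, so that the housing can be brought exactly above it; y axis along the track. It is on the +y side of the housing's start.
- wash_tub: Blue plastic tub fixed on the bench under the start of the housing, 280 mm across the track, 240 mm along it, 85 mm high. Origin at the centre of its underside.
- fan_wheel: Loose brass fan wheel, 130 mm across, 30 mm high, origin under its centre. To be left alone.
- grease_tin: Loose red tin, 72 mm in diameter, 75 mm high, origin under its centre. To be left alone.
- tape_roll: Loose blue roll of tape, 64 mm in diameter, 30 mm high, origin under its centre. To be left alone.

How it is judged:
On the way, in this order (a step that is already met when the one before it is completed fails the run):
1. the housing has been pushed clear of the wash tub (distance of housing from where it was at the start of the episode above 0.15 m), for 0.1 s.
2. the housing hangs still over the middle of the pan, untouched, for five seconds (horizontal distance between housing and pan below 0.025 m and horizontal distance between carriage and pan below 0.035 m and linear speed of housing below 0.03 m/s and contact force between each of the fingers, the arm and housing below 0.1 N), for 5 s.
At the end, for the whole second after the job is handed in: The housing hangs within 25 mm of the middle of the pan, the trolley within 35 mm of it, moving slower than 0.03 m/s, with nothing touching the housing, after having done so for five seconds without a break (all of step 2).
It fails at once if the housing is gripped, knocked or pushed hard (over 10 N) (contact force between any of the fingers, the arm and housing above 10 N).
It fails at once if the end shields, the hanger or the trolley are touched (contact force between any of the fingers, the arm and shields above 0.5 N or contact force between any of the fingers, the arm and hanger above 0.5 N or contact force between any of the fingers, the arm and carriage above 0.5 N).
It fails at once if the trolley runs to the end of its track (value of joint trolley above 0.42 m or value of joint trolley below -0.42 m).
It fails at once if the housing races along or swings wildly (faster than 0.4 m/s) (linear speed of housing above 0.4 m/s).
It fails at once if a loose thing on the bench is disturbed (distance of any of fan_wheel, grease_tin, tape_roll from where it was at the start of the episode above 0.02 m).
It also fails if it takes over 51 s, if anything falls off the work surface, if the arm or the gripper's body presses on something with over 40 N, if the wrist force passes 120 N, or if a joint passes its speed limit or range.

### The arm

A 7-joint arm with a two-finger parallel gripper is mounted at the origin on the work surface. World frame = base frame: x ahead of the robot, y to its left, z up, the work surface at z = 0. Lengths are in m, angles in rad, forces in N, time in s.
With the tool pointing down it reaches from about 0.4 to 0.85 m from the base axis. Payload 10.4 kg.
Tool frame: the origin (TCP) lies at the very end of the fingers, on their centre line; the grasp point (between the pads) lies 19 mm behind it; z points along the fingers, y is the line along which they close (so a half turn about z gives the same grasp; the last joint's range is limited). The gripper opens to 87 mm and grips with 3 to 60 N. Pads are 19 mm wide; open, the fingers measure 117 mm over their backs; the gripper's body (75 mm by 190 mm) begins 51 mm behind the grasp point.
Start: joints at [-1.361, 0.332, -0.065, 1.46, 0.022, 1.35, -0.088], TCP at [0.144, 0.608, 0.223] pointing down, gripper open.
Joint ranges: [-2.6, 2.6], [-0.5, 2.12], [-1.47, 1.34], [0.16, 2.42], [-1.27, 4.41], [0.06, 2.06], [-2.6, 2.6]. Speed limits (rad/s): [2.22, 2.22, 2.79, 2.79, 3.14, 3.14, 3.14].

### API

Orientations are given as a unit quaternion [x, y, z, w].
In Python, from bench import * gives the robot as it stands.
- The arm moves only by the tool carry_out, never from a script. Its argument "deltas" is a list of rows, each an object with "hand": the finger opening in mm, from 0 to 87; "dp": the shift along the tool's x, y, z each as a share of 250 mm, from -1 to 1, a list of three; "spin": the turn about the tool's z as a share of pi rad, from -1 to 1. In form: [{"hand": hand, "dp": [dx, dy, dz], "spin": spin}, ...]. A call has 1 to 20 rows; each row is the pose to reach, as a shift and turn from the pose commanded when the call began, along the tool's axes at that moment, turning the shorter way round; what a row does not reach only later rows make up. A row lasts 1/10 s, in which the tool goes at most 50 mm and 8.59 degrees, less where a joint would pass 70% of its speed; a pose out of reach is approached as far as the arm can. A call with a number of a shift or a turn outside -1 to 1 is refused whole. A call with a gripper value outside its range is refused whole. The fingers move at their own pace and stop on an object; "force" is the grip in N (left out, the last holds). Time passes only in rows, so rows that repeat a pose let the fingers close. It gives the time, the measured TCP pose, the force, the opening and the grip force at its end, in the units of the state.
- read_state(): the state, without advancing time (a new reading comes with each control period).
- camera(name): name is "scene" or "top"; returns the picture (480x640x3 uint8, red, green, blue); there is no depth.
- get_calibration(name): a dict with "fx", "fy", "cx", "cy" (pixels), "R" (3x3) and "t" (3): a world point X has camera coordinates R X + t. Camera axes: x right, y down, z forward; pixel columns grow to the right and rows downward; lengths in m; the calibration is good to about 2 mm. A picture is of the moment at which its call begins. get_calibration takes no time and is no camera call.
- close_job(): hands the job in; it is judged then, once.
The state is a dict: "time": time; "joint_positions": joint angles; "joint_vel": joint speeds; "joint_torque": joint torques, N m; "ee_pos": TCP position; "eef_rot": TCP orientation; "ft_force": force on the tool from outside, world axes, zero at the start; "torque": the same for the moment, N m; "width": finger opening in m; "grip_force": force on a finger pad.
Only numpy, scipy, OpenCV 4.12 (cv2) and the standard library are available. Lean on these libraries where they do the work, as an engineer would, in place of code of your own. Each camera call takes 0.05 s, during which the arm holds its last target. There are 200 camera calls.

## Working session

There is one attempt and no reset: what is moved stays moved. The work goes in short steps, Python scripts to look and compute and a tool call to move; the robot and the scene stay as the last step left them, time stands still between calls to the robot, and variables do not carry over. Pictures are saved under pics/ and viewed, at most 10 in all, crops included, and the job is handed in when it is done.

Besides the shell and the picture viewer there is one more tool, called after "Request:" as name(argument=value, ...) on one line, values as JSON. carry_out: Moves the arm, as the interface text tells. Its arguments: {"type":"object","properties":{"deltas":{"type":"array","items":{"type":"object","properties":{"hand":{"type":"number"},"dp":{"type":"array","items":{"type":"number","minimum":-1,"maximum":1}},"spin":{"type":"number","minimum":-1,"maximum":1}}}},"force":{"type":"number"}},"required":["deltas"]}

```bash
mkdir -p pics; python3 - <<'E'
from bench import *
import cv2
s=read_state();print({k:s[k] for k in('time','ee_pos','eef_rot','width')})
for n in('scene','top'):
    cv2.imwrite(f'pics/{n}0.png',cv2.cvtColor(camera(n),cv2.COLOR_RGB2BGR));print(n,get_calibration(n))
E
```

```text
{'time': 0.0, 'ee_pos': array([0.14408631, 0.60775769, 0.22177473]), 'eef_rot': array([ 1.16124603e-01,  9.93234404e-01, -7.00343877e-04, -7.01875026e-05]), 'width': 0.08738067785328431}
scene {'fx': 588.7953973229719, 'fy': 588.7953973229719, 'cx': 324.84019284211274, 'cy': 239.36358379559528, 'R': array([[ 0.28196943,  0.95940041, -0.00664043],
       [ 0.69532829, -0.20911734, -0.68759618],
       [-0.66106869,  0.18926382, -0.72606294]]), 't': array([-0.14939642, -0.27624646,  1.77667181])}
top {'fx': 435.26059236399874, 'fy': 435.26059236399874, 'cx': 314.84714637255036, 'cy': 239.4090557874832, 'R': array([[-0.05284117, -0.99859336,  0.00437069],
       [-0.9746363 ,  0.05061934, -0.21799487],
       [ 0.21746699, -0.01577894, -0.97594013]]), 't': array([-0.00304769,  0.54954812,  1.02411636])}
```

View pics/scene0.png

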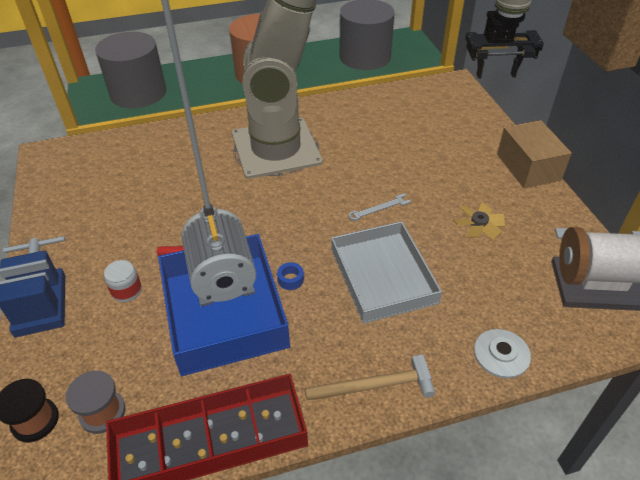

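View pics/top0.png

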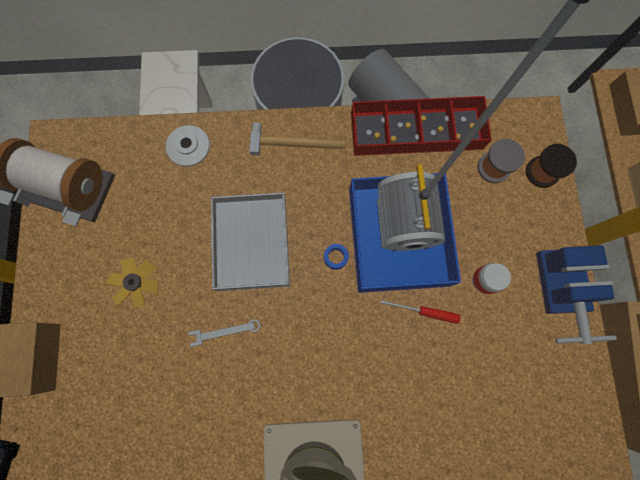

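The top view shows the pan with rim corners near (211,196), (286,193), (289,288) and (213,290). The tub corners are near (350,178), (447,175), (458,286) and (357,291), with the spreader bar running from (421,167) to (428,228). In the scene view the +x shield boss is at (224,282), and the loose wheel, tin and tape are all off the track line.

```bash
cat > h.py <<'E'
from bench import *
import numpy as np, cv2
def ray(n,u,v):
    c=get_calibration(n);R=np.array(c['R']);t=np.array(c['t'])
    return -R.T@t, R.T@np.array([(u-c['cx'])/c['fx'],(v-c['cy'])/c['fy'],1])
def pz(n,u,v,z):
    o,d=ray(n,u,v);return o+d*(z-o[2])/d[2]
def proj(n,X):
    c=get_calibration(n);p=np.array(c['R'])@X+c['t'];return c['fx']*p[0]/p[2]+c['cx'],c['fy']*p[1]/p[2]+c['cy']
E
python3 - <<'E'
from h import *
np.set_printoptions(precision=4,suppress=True)
P=np.array([pz('top',u,v,.045) for u,v in[(211,196),(286,193),(289,288),(213,290)]]);print(P,P.mean(0))
P=np.array([pz('scene',u,v,.045) for u,v in[(332,235),(404,225),(439,293),(363,316)]]);print('sc',P,P.mean(0))
T=np.array([pz('top',u,v,.085) for u,v in[(350,178),(447,175),(458,286),(357,291)]]);print('tub',T,T.mean(0))
for u,v in[(421,167),(428,228)]:print('spr',pz('top',u,v,.322))
print('boss',pz('scene',224,282,.2))
print('tape',pz('top',336,256,.03),'tin',pz('top',495,278,.075),'fan',pz('top',132,282,.03), pz('top',187,145,.03))
a=cv2.imread('pics/top0.png')[110:310,340:500];b=cv2.imread('pics/scene0.png')[170:320,140:300]
cv2.imwrite('pics/c.png',np.hstack([cv2.resize(a,(400,500),interpolation=2),cv2.resize(b,(400,375),interpolation=2)] if 0 else [cv2.resize(a,(400,500)),cv2.copyMakeBorder(cv2.resize(b,(400,375)),0,125,0,0,0)]))
E
```

```text
[[0.6808 0.2298 0.045 ]
 [0.679  0.036  0.045 ]
 [0.4328 0.0381 0.045 ]
 [0.4377 0.2251 0.045 ]] [0.5576 0.1323 0.045 ]
sc [[0.4398 0.0453 0.045 ]
 [0.4587 0.2292 0.045 ]
 [0.6841 0.2246 0.045 ]
 [0.6953 0.0389 0.045 ]] [0.5695 0.1345 0.045 ]
tub [[ 0.6966 -0.1281  0.085 ]
 [ 0.6921 -0.373   0.085 ]
 [ 0.412  -0.3659  0.085 ]
 [ 0.4127 -0.1247  0.085 ]] [ 0.5534 -0.2479  0.085 ]
spr [ 0.6242 -0.2421  0.322 ]
spr [ 0.5014 -0.2424  0.322 ]
boss [ 0.6439 -0.2393  0.2   ]
tape [ 0.5095 -0.0838  0.03  ] tin [ 0.4275 -0.461   0.075 ] fan [0.4701 0.4309 0.03  ] [0.8333 0.2975 0.03  ]
```

View pics/c.png

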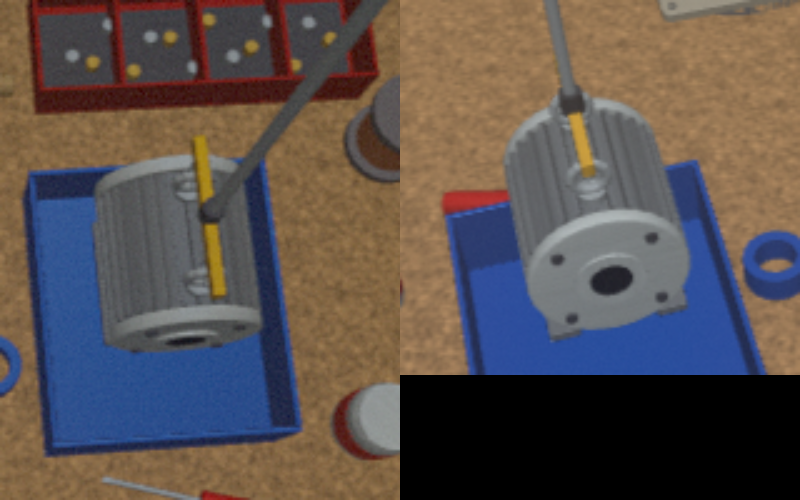

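Request:
carry_out(deltas=[{"hand": 0,"dp": [-0.15,-0.1,0],"spin": 0.045},{"hand": 0,"dp": [-0.3,-0.2,0],"spin": 0.09},{"hand": 0,"dp": [-0.45,-0.28,0],"spin": 0.135},{"hand": 0,"dp": [-0.6,-0.37,0],"spin": 0.18},{"hand": 0,"dp": [-0.75,-0.46,0],"spin": 0.225},{"hand": 0,"dp": [-0.9,-0.55,0],"spin": 0.27},{"hand": 0,"dp": [-0.98,-0.6,0],"spin": 0.315},{"hand": 0,"dp": [-0.99,-0.62,0],"spin": 0.36},{"hand": 0,"dp": [-0.99,-0.62,0],"spin": 0.4},{"hand": 0,"dp": [-0.99,-0.62,0],"spin": 0.426},{"hand": 0,"dp": [-0.99,-0.62,0],"spin": 0.426}])

```text
time: 1.2
ee_pos: [0.3491, 0.4, 0.2223]
eef_rot: [0.708, 0.707, -0.0, 0.0]
ft_force: [-0.7, 0.2, -0.3]
width: 0.0067
grip_force: 0.0
```

Request:
carry_out(deltas=[{"hand": 0,"dp": [-0.15,0.05,-0.1],"spin": 0},{"hand": 0,"dp": [-0.33,0.1,-0.2],"spin": 0},{"hand": 0,"dp": [-0.5,0.15,-0.31],"spin": 0},{"hand": 0,"dp": [-0.67,0.2,-0.31],"spin": 0},{"hand": 0,"dp": [-0.84,0.2,-0.31],"spin": 0},{"hand": 0,"dp": [-1,0.2,-0.31],"spin": 0}])

```text
time: 1.8
ee_pos: [0.3992, 0.1481, 0.3001]
eef_rot: [0.707, 0.708, 0.0, -0.0]
ft_force: [1.8, -0.3, 0.9]
width: 0.0004
grip_force: 0.0
```

Request:
carry_out(deltas=[{"hand": 0,"dp": [-0.17,0,0],"spin": 0},{"hand": 0,"dp": [-0.34,0,0],"spin": 0},{"hand": 0,"dp": [-0.51,0,0],"spin": 0},{"hand": 0,"dp": [-0.68,0,0],"spin": 0},{"hand": 0,"dp": [-0.84,0,0],"spin": 0},{"hand": 0,"dp": [-1,0,0],"spin": 0}])

```text
time: 2.4
ee_pos: [0.3987, -0.1015, 0.3]
eef_rot: [0.706, 0.708, 0.0, -0.0]
ft_force: [0.8, 0.1, 0.2]
width: 0.0008
grip_force: 0.0
```

Request:
carry_out(deltas=[{"hand": 0,"dp": [-0.17,0,0],"spin": 0},{"hand": 0,"dp": [-0.34,0,0],"spin": 0},{"hand": 0,"dp": [-0.51,0,0],"spin": 0},{"hand": 0,"dp": [-0.68,0,0],"spin": 0},{"hand": 0,"dp": [-0.84,0,0],"spin": 0},{"hand": 0,"dp": [-1,0,0],"spin": 0}])

```text
time: 3.0
ee_pos: [0.4027, -0.3307, 0.3037]
eef_rot: [0.702, 0.712, 0.002, 0.001]
ft_force: [0.4, 1.8, 2.2]
width: 0.0005
grip_force: 0.0
```

Request:
carry_out(deltas=[{"hand": 0,"dp": [-0.06,0.0,0],"spin": 0},{"hand": 0,"dp": [-0.06,0.1,0.1],"spin": 0},{"hand": 0,"dp": [-0.06,0.22,0.2],"spin": 0},{"hand": 0,"dp": [-0.06,0.34,0.3],"spin": 0},{"hand": 0,"dp": [-0.06,0.44,0.4],"spin": 0},{"hand": 0,"dp": [-0.06,0.48,0.432],"spin": 0},{"hand": 0,"dp": [-0.06,0.48,0.432],"spin": 0}])

```text
time: 3.7
ee_pos: [0.5181, -0.3485, 0.1933]
eef_rot: [0.707, 0.707, -0.001, -0.001]
ft_force: [-0.1, -0.1, 0.3]
width: 0.0005
grip_force: 0.0
```

```bash
python3 - <<'E'
from h import *
s=read_state();print(s['time'],s['ee_pos'],s['joint_positions'])
a,b=camera('top'),camera('scene')
cv2.imwrite('pics/d.png',np.hstack([cv2.resize(a[90:330,300:560],(400,369)),cv2.resize(b[100:360,60:340],(400,369))])[:,:,::-1])
E
```

```text
3.7 [ 0.51805855 -0.34847289  0.19331656] [-0.24487136  0.540797    1.0760235   1.5434164  -0.4809938   1.35073962
  0.87972427]
```

View pics/d.png

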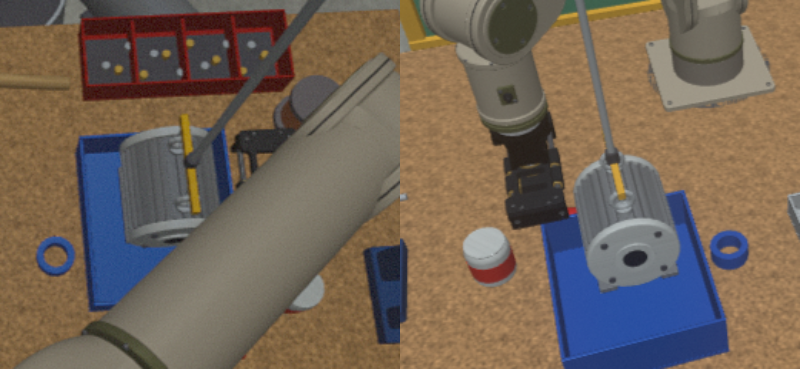

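The finger hangs about 32 mm to the right of the housing, level with its centre, and the arm is clear of rod, tin and tub. Next I'll simulate a soft push profile.

```bash
cat > sim.py <<'E'
import numpy as np
def sim(tf,xf,xh,vh,xt,vt,side,mt=1.4,mh=.85,k=5000,c=30,mu=.005,dt=5e-4,tend=None):
    """side=+1: finger behind (pushes +), gap coordinate: contact when xf*side>xh*side; returns history"""
    H=[];fmax=0
    for t in np.arange(0,tend or tf[-1],dt):
        f=np.interp(t,tf,xf);vf=(np.interp(t+dt,tf,xf)-f)/dt
        p=side*(f-xh);F=max(0,k*p+c*side*(vf-vh)) if p>0 else 0;fmax=max(F,fmax)
        s=mh*9.81/.66*(xh-xt);vh+=dt*(side*F-s)/mh;vt+=dt*(s/mt-mu*np.tanh(vt/1e-3)*(mt+mh)/mt)
        xh+=dt*vh;xt+=dt*vt;H.append((t,xh,vh,xt,vt,F))
    return np.array(H),fmax
E
python3 - <<'E'
from sim import *
V,v0,T,w2=.065,.015,2.5,9.
t=np.arange(0,T+.01,.1);dV=V-v0
xt=v0*t+dV*(t**2/2/T-T/4/np.pi**2*(1-np.cos(2*np.pi*t/T)));xh=xt+dV/T*(1-np.cos(2*np.pi*t/T))/w2
prof=xh; print(np.round(xh*1000,1))
# creep 8 rows at v0 first; end: stop in 2 rows
tf=np.r_[np.arange(0,.8,.1),.8+t,.8+T+.1,.8+T+.2,9];xf=np.r_[np.arange(-8,0)*.1*v0,xh,xh[-1]+.004,xh[-1]+.005,xh[-1]+.005]
for mt in(.95,1.4,1.85):
  for gap in(-.008,-.003,.002):
    H,fm=sim(tf,xf,gap,0,gap,0,1,mt=mt,tend=6)
    r=H[H[:,0]>3.6];com=(r[:,2]*.85+r[:,4]*mt)/(.85+mt)
    print(mt,gap,'F',round(fm,2),'vh',r[:,2].min().round(3),r[:,2].max().round(3),'vcom',com[0].round(3),'swing mm',(1e3*abs(r[:,1]-r[:,3]).max()).round(1),'xh3.3,6', H[6600,1].round(3),H[-1,1].round(3))
E
```

```text
[  0.    1.6   3.3   5.1   7.2   9.3  11.7  14.3  17.1  20.1  23.3  26.8
  30.5  34.5  38.8  43.3  48.1  53.1  58.3  63.7  69.3  75.2  81.1  87.3
  93.6 100. ]
0.95 -0.008 F 0.8 vh 0.05 0.068 vcom 0.064 swing mm 2.0 xh3.3,6 0.1 0.259
0.95 -0.003 F 0.81 vh 0.052 0.073 vcom 0.069 swing mm 2.5 xh3.3,6 0.1 0.27
0.95 0.002 F 0.92 vh 0.043 0.077 vcom 0.067 swing mm 5.0 xh3.3,6 0.1 0.263
1.4 -0.008 F 0.8 vh 0.048 0.078 vcom 0.071 swing mm 3.7 xh3.3,6 0.1 0.275
1.4 -0.003 F 0.81 vh 0.043 0.076 vcom 0.064 swing mm 5.1 xh3.3,6 0.1 0.259
1.4 0.002 F 0.92 vh 0.038 0.065 vcom 0.057 swing mm 4.2 xh3.3,6 0.1 0.239
1.85 -0.008 F 0.8 vh 0.042 0.081 vcom 0.067 swing mm 5.9 xh3.3,6 0.1 0.265
1.85 -0.003 F 0.81 vh 0.041 0.067 vcom 0.06 swing mm 3.9 xh3.3,6 0.1 0.247
1.85 0.002 F 0.92 vh 0.044 0.062 vcom 0.059 swing mm 2.1 xh3.3,6 0.1 0.246
```

Request:
carry_out(deltas=[{"hand": 0,"dp": [0.04,0,0],"spin": 0},{"hand": 0,"dp": [0.08,0,0],"spin": 0},{"hand": 0,"dp": [0.096,0,0],"spin": 0},{"hand": 0,"dp": [0.102,0,0],"spin": 0},{"hand": 0,"dp": [0.108,0,0],"spin": 0},{"hand": 0,"dp": [0.114,0,0],"spin": 0},{"hand": 0,"dp": [0.12,0,0],"spin": 0},{"hand": 0,"dp": [0.126,0,0],"spin": 0},{"hand": 0,"dp": [0.132,0,0],"spin": 0},{"hand": 0,"dp": [0.138,0,0],"spin": 0},{"hand": 0,"dp": [0.144,0,0],"spin": 0},{"hand": 0,"dp": [0.15,0,0],"spin": 0},{"hand": 0,"dp": [0.157,0,0],"spin": 0},{"hand": 0,"dp": [0.164,0,0],"spin": 0},{"hand": 0,"dp": [0.173,0,0],"spin": 0},{"hand": 0,"dp": [0.181,0,0],"spin": 0},{"hand": 0,"dp": [0.191,0,0],"spin": 0},{"hand": 0,"dp": [0.201,0,0],"spin": 0},{"hand": 0,"dp": [0.212,0,0],"spin": 0},{"hand": 0,"dp": [0.224,0,0],"spin": 0}])

```text
time: 5.8
ee_pos: [0.518, -0.2928, 0.1946]
eef_rot: [0.708, 0.706, 0.0, -0.0]
ft_force: [-0.2, -0.0, 0.3]
width: 0.0004
grip_force: 0.0
```

Request:
carry_out(deltas=[{"hand": 0,"dp": [0.013,0,0],"spin": 0},{"hand": 0,"dp": [0.027,0,0],"spin": 0},{"hand": 0,"dp": [0.042,0,0],"spin": 0},{"hand": 0,"dp": [0.058,0,0],"spin": 0},{"hand": 0,"dp": [0.075,0,0],"spin": 0},{"hand": 0,"dp": [0.093,0,0],"spin": 0},{"hand": 0,"dp": [0.112,0,0],"spin": 0},{"hand": 0,"dp": [0.132,0,0],"spin": 0},{"hand": 0,"dp": [0.153,0,0],"spin": 0},{"hand": 0,"dp": [0.174,0,0],"spin": 0},{"hand": 0,"dp": [0.197,0,0],"spin": 0},{"hand": 0,"dp": [0.22,0,0],"spin": 0},{"hand": 0,"dp": [0.244,0,0],"spin": 0},{"hand": 0,"dp": [0.269,0,0],"spin": 0},{"hand": 0,"dp": [0.294,0,0],"spin": 0},{"hand": 0,"dp": [0.32,0,0],"spin": 0},{"hand": 0,"dp": [0.336,0,0],"spin": 0},{"hand": 0,"dp": [0.34,0,0],"spin": 0},{"hand": 0,"dp": [0.33,0,0],"spin": 0}])

```text
time: 7.7
ee_pos: [0.5183, -0.2101, 0.1946]
eef_rot: [0.708, 0.707, 0.0, -0.0]
ft_force: [-0.1, 0.2, 0.6]
width: 0.0009
grip_force: 0.0
```

```bash
python3 - <<'E'
from h import *
s=read_state();print(s['time'],s['ee_pos'],s['joint_positions'])
a,b=camera('top'),camera('scene')
cv2.imwrite('pics/t1.png',a[:,:,::-1]);cv2.imwrite('pics/s1.png',b[:,:,::-1])
cv2.imwrite('pics/e.png',np.hstack([cv2.resize(a[90:330,250:510],(400,369)),cv2.resize(b[100:360,120:400],(400,369))])[:,:,::-1])
E
```

```text
7.7 [ 0.51832952 -0.21014177  0.19463396] [-0.64296933  0.38030938  1.18302884  1.7214951  -0.36635556  1.28974282
  0.61843475]
```

View pics/e.png

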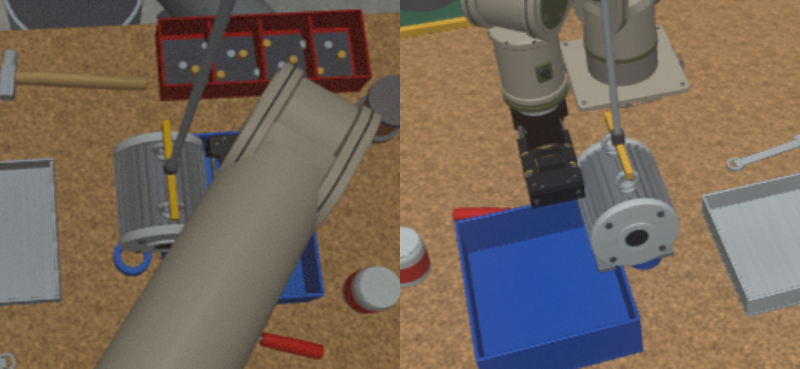

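The spreader has moved to top-image column ≈362, so the housing is coasting between tub and pan with the finger behind it. Now I take the arm round to the +y side.

Request:
carry_out(deltas=[{"hand": 0,"dp": [-0.02,-0.11,-0.144],"spin": 0},{"hand": 0,"dp": [0,-0.23,-0.284],"spin": 0},{"hand": 0,"dp": [0.08,-0.35,-0.424],"spin": 0},{"hand": 0,"dp": [0.26,-0.37,-0.424],"spin": 0},{"hand": 0,"dp": [0.44,-0.39,-0.424],"spin": 0},{"hand": 0,"dp": [0.62,-0.39,-0.424],"spin": 0},{"hand": 0,"dp": [0.8,-0.39,-0.424],"spin": 0},{"hand": 0,"dp": [0.98,-0.39,-0.424],"spin": 0}])

```text
time: 8.6
ee_pos: [0.421, 0.0215, 0.3013]
eef_rot: [0.708, 0.706, 0.001, -0.001]
ft_force: [1.1, 0.2, -0.0]
width: 0.0003
grip_force: 0.0
```

```bash
cat >> h.py <<'E'
def spr(img):
    hsv=cv2.cvtColor(img,cv2.COLOR_RGB2HSV);m=cv2.inRange(hsv,(20,150,120),(30,255,255))
    n,l,st,ce=cv2.connectedComponentsWithStats(m);o=[]
    for i in range(1,n):
        if st[i,4]>40:
            p=pz('top',*ce[i],.322)
            if .5<p[0]<.63:o.append((np.round(p[:2],4),st[i]))
    return o
def sy():
    t=read_state()['time'];return t,spr(camera('top'))
E
python3 - <<'E'
from h import *
s=read_state();print(s['time'],s['ee_pos'])
for n in('top0','t1'):print(spr(cv2.imread(f'pics/{n}.png')[:,:,::-1].copy()))
print(sy())
E
```

```text
8.6 [0.42096358 0.0214715  0.30128806]
[(array([ 0.605 , -0.2397]), array([417, 164,   8,  27, 128], dtype=int32)), (array([ 0.53  , -0.2409]), array([422, 200,   8,  28, 141], dtype=int32))]
[(array([ 0.6053, -0.1182]), array([355, 168,   7,  25, 119], dtype=int32)), (array([ 0.5283, -0.1192]), array([359, 204,   7,  28, 138], dtype=int32))]
(8.6, [(array([ 0.6085, -0.059 ]), array([325, 170,   6,  24,  84], dtype=int32)), (array([ 0.5276, -0.0607]), array([328, 206,   7,  28, 131], dtype=int32))])
```

Request:
carry_out(deltas=[{"hand": 0,"dp": [0.15,0.08,0],"spin": 0},{"hand": 0,"dp": [0.3,0.16,0.05],"spin": 0},{"hand": 0,"dp": [0.45,0.24,0.15],"spin": 0},{"hand": 0,"dp": [0.58,0.32,0.27],"spin": 0},{"hand": 0,"dp": [0.66,0.38,0.38],"spin": 0},{"hand": 0,"dp": [0.66,0.4,0.43],"spin": 0}])

```text
time: 9.25
ee_pos: [0.5213, 0.1873, 0.1899]
eef_rot: [0.707, 0.708, -0.002, -0.0]
ft_force: [-0.7, -0.5, -0.2]
width: 0.0006
grip_force: 0.0
```

```bash
python3 - <<'E'
from h import *
s=read_state();print(s['time'],s['ee_pos'],s['joint_positions'],s['joint_vel'])
a=camera('top');t0=s['time']
print(spr(a))
print(sy());print(read_state()['ee_pos'])
b=camera('scene')
cv2.imwrite('pics/f.png',np.hstack([cv2.resize(a[90:330,150:410],(400,369)),cv2.resize(b[100:360,220:500],(400,369))])[:,:,::-1])
E
```

```text
9.25 [0.52133367 0.18728427 0.18988984] [-1.04274373  0.22836614  0.71313116  1.72642164 -0.15552571  1.24877695
 -0.29115659] [ 0.13784983  0.17428501  0.0300984   0.05682346 -0.12050424 -0.18899415
  0.16407696]
[(array([ 0.527 , -0.0255]), array([310, 207,   7,  29, 131], dtype=int32))]
(9.3, [(array([ 0.5262, -0.0229]), array([309, 207,   6,  29, 127], dtype=int32))])
[0.52130338 0.18366287 0.19128035]
```

View pics/f.png

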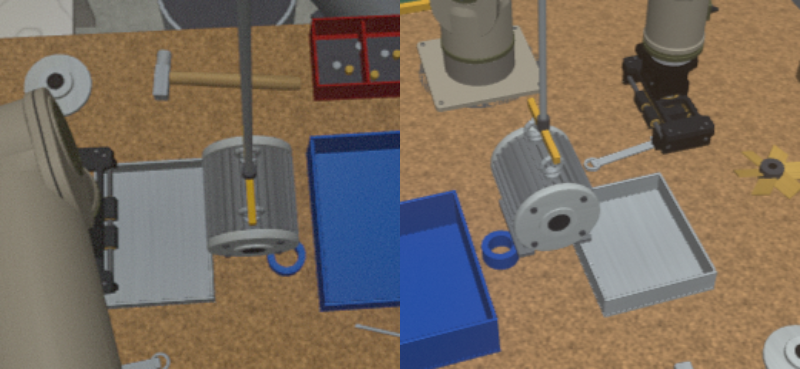

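The housing hangs between tub and pan, with the spreader near end at top column ≈309. The finger waits over the pan's far edge with a gap of about 130 mm, so I move it up to the meeting place.

Request:
carry_out(deltas=[{"hand": 0,"dp": [-0.04,0,0],"spin": 0},{"hand": 0,"dp": [-0.08,0,0],"spin": 0},{"hand": 0,"dp": [-0.12,0,0],"spin": 0},{"hand": 0,"dp": [-0.15,0,0],"spin": 0},{"hand": 0,"dp": [-0.17,0,0],"spin": 0}])

```text
time: 9.9
ee_pos: [0.5217, 0.1414, 0.1936]
eef_rot: [0.708, 0.706, 0.0, -0.001]
ft_force: [0.0, 0.3, 0.1]
width: 0.0006
grip_force: 0.0
```

```bash
python3 - <<'E'
from h import *
for i in range(5):
  t,o=sy();print(t,[a[0] for a in o])
print(read_state()['time'],read_state()['ee_pos'])
E
```

```text
9.9 [array([0.5266, 0.0149])]
9.95 [array([0.5269, 0.0182])]
10.0 [array([0.6103, 0.0194]), array([0.5258, 0.0207])]
10.05 [array([0.6081, 0.0223]), array([0.5263, 0.0235])]
10.1 [array([0.608 , 0.0254]), array([0.5261, 0.0262])]
10.15 [0.52151797 0.14304019 0.19313084]
```

```bash
cat > brake.py <<'E'
from sim import *
def prof(V,T,w2=9.):
    t=np.arange(0,T+.01,.1);c=1-np.cos(2*np.pi*t/T)
    return V*t-V*(t**2/2/T-T/4/np.pi**2*c)-V/T*c/w2
E
python3 - <<'E'
from brake import *
# housing coordinate of contact; t=0 is 10.15, xh=.029; finger contact coordinate = fy-.075 = .068
for V,T,g0,xs in((.06,2.6,.003,.055),(.06,2.4,.003,.060),(.06,2.2,.004,.063)):
  p=prof(V,T); ts=(xs-.029)/.06; ts=round(ts,1)
  tt=ts+np.arange(len(p))*.1; g=g0*(1-np.arange(len(p))/len(p))
  full=xs+p+g
  # rows: max(hold with ramp, profile)
  t=np.arange(0,tt[-1]+.01,.1); f=np.interp(t,tt,full); hold=.068
  f=np.where(t<ts,hold,np.maximum(f,hold))
  # soften start
  f=np.convolve(np.r_[f[0],f,f[-1]],[.25,.5,.25],'valid')
  print(V,T,'rows mm',np.round((f-hold)*1000,1))
  tf=np.r_[t+.05,20]; ff=np.r_[f,f[-1]]
  for mt in(1.,1.4,1.8):
   for v in(.056,.062):
    for dv in(-.006,.006):
      H,fm=sim(tf,ff,.029,v-dv,.029,v+dv*.85/mt,-1,mt=mt,tend=6)
      r=H[H[:,0]>tt[-1]];com=(r[:,2]*.85+r[:,4]*mt)/(.85+mt)
      print(mt,v,dv,'F',round(fm,2),'vcom',com[0].round(3),com[-1].round(3),'swing',(1e3*abs(r[:,1]-r[:,3]).max()).round(1),'xt end',r[0,3].round(3),r[-1,3].round(3))
E
```

```text
0.06 2.6 rows mm [ 0.   0.   0.   0.   0.   0.4  2.5  6.9 12.3 17.4 22.3 27.1 31.5 35.8
 39.7 43.4 46.7 49.8 52.5 54.9 57.  58.9 60.4 61.7 62.8 63.6 64.3 64.7
 65.  65.1 65.1]
1.0 0.056 -0.006 F 0.77 vcom -0.004 -0.001 swing 2.3 xt end 0.131 0.127
1.0 0.056 0.006 F 1.2 vcom -0.0 0.0 swing 0.7 xt end 0.132 0.132
1.0 0.062 -0.006 F 0.57 vcom -0.0 -0.0 swing 0.9 xt end 0.134 0.133
1.0 0.062 0.006 F 0.93 vcom -0.001 -0.0 swing 0.4 xt end 0.134 0.133
1.4 0.056 -0.006 F 0.89 vcom -0.009 0.001 swing 2.9 xt end 0.134 0.123
1.4 0.056 0.006 F 1.11 vcom -0.007 0.001 swing 2.4 xt end 0.133 0.126
1.4 0.062 -0.006 F 0.6 vcom 0.001 0.0 swing 0.6 xt end 0.132 0.133
1.4 0.062 0.006 F 0.95 vcom -0.001 0.0 swing 0.2 xt end 0.133 0.133
1.8 0.056 -0.006 F 0.96 vcom -0.011 -0.001 swing 3.9 xt end 0.137 0.118
1.8 0.056 0.006 F 1.02 vcom -0.011 -0.0 swing 3.9 xt end 0.136 0.117
1.8 0.062 -0.006 F 0.54 vcom -0.0 0.0 swing 0.1 xt end 0.133 0.133
1.8 0.062 0.006 F 0.75 vcom -0.004 0.0 swing 0.9 xt end 0.134 0.132
0.06 2.4 rows mm [ 0.   0.   0.   0.   0.   0.2  2.   6.3 11.7 16.9 21.9 26.6 31.1 35.3
 39.2 42.8
[... 1187 characters left out ...]
 0.129 0.129
1.0 0.062 -0.006 F 1.14 vcom 0.003 0.001 swing 3.9 xt end 0.133 0.124
1.0 0.062 0.006 F 1.61 vcom -0.005 -0.001 swing 4.4 xt end 0.133 0.117
1.4 0.056 -0.006 F 0.84 vcom -0.006 0.001 swing 2.6 xt end 0.132 0.124
1.4 0.056 0.006 F 0.82 vcom -0.006 0.0 swing 1.9 xt end 0.13 0.125
1.4 0.062 -0.006 F 1.37 vcom 0.0 0.0 swing 5.1 xt end 0.134 0.121
1.4 0.062 0.006 F 1.69 vcom 0.005 0.0 swing 3.3 xt end 0.132 0.126
1.8 0.056 -0.006 F 0.9 vcom -0.006 0.0 swing 5.0 xt end 0.134 0.119
1.8 0.056 0.006 F 0.7 vcom -0.009 0.0 swing 4.2 xt end 0.133 0.116
1.8 0.062 -0.006 F 1.47 vcom 0.001 -0.001 swing 4.4 xt end 0.134 0.126
1.8 0.062 0.006 F 1.45 vcom 0.004 -0.001 swing 4.6 xt end 0.133 0.125
```

Request:
carry_out(deltas=[{"hand": 0,"dp": [0,0,0],"spin": 0},{"hand": 0,"dp": [0,0,0],"spin": 0},{"hand": 0,"dp": [0,0,0],"spin": 0},{"hand": 0,"dp": [0,0,0],"spin": 0},{"hand": 0,"dp": [0.002,0,0],"spin": 0},{"hand": 0,"dp": [0.01,0,0],"spin": 0},{"hand": 0,"dp": [0.028,0,0],"spin": 0},{"hand": 0,"dp": [0.049,0,0],"spin": 0},{"hand": 0,"dp": [0.07,0,0],"spin": 0},{"hand": 0,"dp": [0.089,0,0],"spin": 0},{"hand": 0,"dp": [0.108,0,0],"spin": 0},{"hand": 0,"dp": [0.126,0,0],"spin": 0},{"hand": 0,"dp": [0.143,0,0],"spin": 0}])

```text
time: 11.45
ee_pos: [0.5217, 0.1787, 0.1932]
eef_rot: [0.708, 0.706, 0.0, -0.0]
ft_force: [0.1, 0.1, -0.9]
width: 0.0007
grip_force: 0.0
```

Request:
carry_out(deltas=[{"hand": 0,"dp": [0.016,0,0],"spin": 0},{"hand": 0,"dp": [0.032,0,0],"spin": 0},{"hand": 0,"dp": [0.045,0,0],"spin": 0},{"hand": 0,"dp": [0.058,0,0],"spin": 0},{"hand": 0,"dp": [0.07,0,0],"spin": 0},{"hand": 0,"dp": [0.08,0,0],"spin": 0},{"hand": 0,"dp": [0.089,0,0],"spin": 0},{"hand": 0,"dp": [0.097,0,0],"spin": 0},{"hand": 0,"dp": [0.104,0,0],"spin": 0},{"hand": 0,"dp": [0.109,0,0],"spin": 0},{"hand": 0,"dp": [0.114,0,0],"spin": 0},{"hand": 0,"dp": [0.118,0,0],"spin": 0},{"hand": 0,"dp": [0.121,0,0],"spin": 0},{"hand": 0,"dp": [0.124,0,0],"spin": 0}])

```text
time: 12.85
ee_pos: [0.5217, 0.2093, 0.1932]
eef_rot: [0.708, 0.706, 0.0, -0.0]
ft_force: [-0.6, -0.1, -0.2]
width: 0.0005
grip_force: 0.0
```

```bash
python3 - <<'E'
from h import *
for i in range(6):
  a=read_state();t,o=sy();print(t,[a[0] for a in o],a['ee_pos'][1])
E
```

```text
12.85 [array([0.6009, 0.1344]), array([0.5247, 0.1329])] 0.20931660759289922
12.9 [array([0.6007, 0.1343]), array([0.5245, 0.133 ])] 0.20947736368177952
12.95 [array([0.6007, 0.1343]), array([0.5247, 0.1329])] 0.2093726552070993
13.0 [array([0.6003, 0.1339]), array([0.5249, 0.1329])] 0.20928064558125364
13.05 [array([0.5999, 0.1336]), array([0.5254, 0.1327])] 0.20927292501172542
13.1 [array([0.5999, 0.1334]), array([0.5252, 0.1327])] 0.2092015157754569
```

The housing is nearly at rest at y ≈ 0.133. I'll withdraw the finger and watch for drift.

Request:
carry_out(deltas=[{"hand": 0,"dp": [0.02,0,0],"spin": 0},{"hand": 0,"dp": [0.06,0,0],"spin": 0},{"hand": 0,"dp": [0.1,0,0],"spin": 0},{"hand": 0,"dp": [0.14,0,0],"spin": 0},{"hand": 0,"dp": [0.16,0,0],"spin": 0},{"hand": 0,"dp": [0.16,0,0],"spin": 0}])

```text
time: 13.75
ee_pos: [0.5216, 0.2505, 0.193]
eef_rot: [0.707, 0.707, -0.0, -0.0]
ft_force: [0.5, -0.1, 0.2]
width: 0.0003
grip_force: 0.0
```

```bash
python3 - <<'E'
from h import *
for i in range(26):
  t,o=sy()
  if i%3==0: print(round(t,2),[a[0] for a in o])
a=camera('top')
cv2.imwrite('pics/g.png',cv2.resize(a[130:330,150:350],(600,600))[:,:,::-1])
E
```

```text
13.75 [array([0.6011, 0.1285]), array([0.5241, 0.1273])]
13.9 [array([0.6006, 0.125 ]), array([0.5245, 0.1239])]
14.05 [array([0.5999, 0.1214]), array([0.5243, 0.1206])]
14.2 [array([0.6013, 0.1189]), array([0.5241, 0.1178])]
14.35 [array([0.6008, 0.1172]), array([0.5239, 0.1161])]
14.5 [array([0.6013, 0.1169]), array([0.525 , 0.1159])]
14.65 [array([0.6013, 0.1169]), array([0.5248, 0.1159])]
14.8 [array([0.6011, 0.1168]), array([0.5255, 0.1157])]
14.95 [array([0.6015, 0.1153]), array([0.5249, 0.1142])]
```

View pics/g.png

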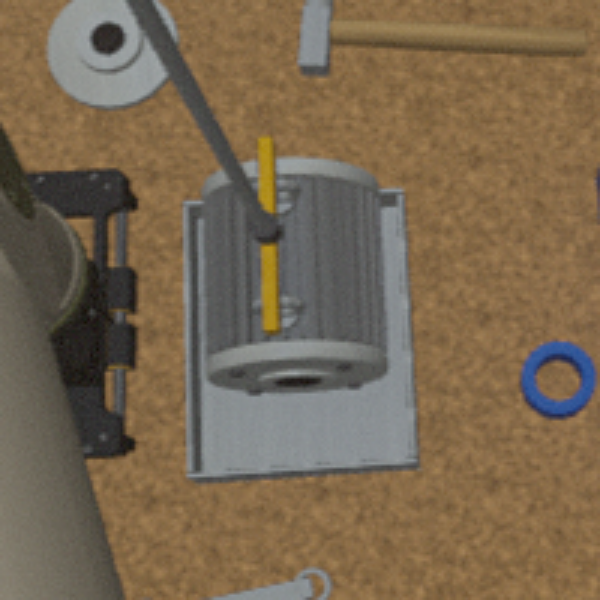

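The housing hangs over the pan (bar at crop column 268), but it is drifting back at about 12 mm/s. I'll go round to the -y side to catch it.

Request:
carry_out(deltas=[{"hand": 0,"dp": [0.02,-0.13,-0.144],"spin": 0},{"hand": 0,"dp": [0,-0.27,-0.284],"spin": 0},{"hand": 0,"dp": [-0.08,-0.4,-0.424],"spin": 0},{"hand": 0,"dp": [-0.26,-0.4,-0.424],"spin": 0},{"hand": 0,"dp": [-0.44,-0.4,-0.424],"spin": 0},{"hand": 0,"dp": [-0.62,-0.4,-0.424],"spin": 0},{"hand": 0,"dp": [-0.8,-0.4,-0.424],"spin": 0},{"hand": 0,"dp": [-0.98,-0.4,-0.424],"spin": 0}])

```text
time: 15.9
ee_pos: [0.4211, 0.0025, 0.2991]
eef_rot: [0.708, 0.706, 0.001, -0.001]
ft_force: [1.3, 0.6, 0.0]
width: 0.0003
grip_force: 0.0
```

Request:
carry_out(deltas=[{"hand": 0,"dp": [-0.13,0,0],"spin": 0},{"hand": 0,"dp": [-0.16,0.1,0.05],"spin": 0},{"hand": 0,"dp": [-0.16,0.22,0.17],"spin": 0},{"hand": 0,"dp": [-0.16,0.32,0.3],"spin": 0},{"hand": 0,"dp": [-0.16,0.4,0.42],"spin": 0},{"hand": 0,"dp": [-0.16,0.4,0.424],"spin": 0}])

```text
time: 16.5
ee_pos: [0.5221, -0.035, 0.1913]
eef_rot: [0.707, 0.707, -0.001, 0.0]
ft_force: [-0.1, 0.8, 0.5]
width: 0.0003
grip_force: 0.0
```

```bash
cat > obs.py <<'E'
import sys
from h import *
from scipy.optimize import least_squares
T=[];Y=[]
for i in range(int(sys.argv[1])):
    t,o=sy()
    if o: T.append(t);Y.append(o[-1][0][1])
    if i%3==0: print(round(t,2),[a[0] for a in o])
print(read_state()['time'],read_state()['ee_pos'])
E
python3 obs.py 10; python3 -c "
from h import *
print(np.round(read_state()['joint_positions'],2))"
```

```text
16.5 [array([0.6013, 0.1007]), array([0.5252, 0.1   ])]
16.65 [array([0.6018, 0.0981]), array([0.5241, 0.0972])]
16.8 [array([0.6015, 0.0961]), array([0.5248, 0.0952])]
16.95 [array([0.6018, 0.0951]), array([0.5247, 0.0942])]
17.0 [ 0.52131474 -0.03533792  0.19381343]
[-1.08  0.23  1.22  1.82 -0.23  1.25  0.2 ]
```

Request:
carry_out(deltas=[{"hand": 0,"dp": [0.04,0,0],"spin": 0},{"hand": 0,"dp": [0.08,0,0],"spin": 0},{"hand": 0,"dp": [0.12,0,0],"spin": 0},{"hand": 0,"dp": [0.15,0,0],"spin": 0},{"hand": 0,"dp": [0.165,0,0],"spin": 0},{"hand": 0,"dp": [0.172,0,0],"spin": 0},{"hand": 0,"dp": [0.174,0,0],"spin": 0},{"hand": 0,"dp": [0.176,0,0],"spin": 0},{"hand": 0,"dp": [0.178,0,0],"spin": 0},{"hand": 0,"dp": [0.18,0,0],"spin": 0}])

```text
time: 18.0
ee_pos: [0.5213, 0.009, 0.1931]
eef_rot: [0.708, 0.706, 0.0, -0.0]
ft_force: [0.1, 0.3, -0.4]
width: 0.0004
grip_force: 0.0
```

```bash
python3 obs.py 4
```

```text
18.0 []
18.15 []
18.2 [0.52130803 0.00921872 0.19307105]
```

```bash
cat >> h.py <<'E'
def spr2(img):
    hsv=cv2.cvtColor(img,cv2.COLOR_RGB2HSV);m=cv2.inRange(hsv,(18,150,120),(32,255,255))
    n,l,st,ce=cv2.connectedComponentsWithStats(m);o=[]
    for i in range(1,n):
        if st[i,4]>25:
            p=pz('scene',*ce[i],.322)
            if .47<p[0]<.66 and -.3<p[1]<.3:o.append((np.round(p[:2],4),st[i,4]))
    return o
E
cat > obs2.py <<'E'
import sys
from h import *
for i in range(int(sys.argv[1])):
    t=read_state()['time'];o=spr2(camera('scene'))
    if i%2==0: print(round(t,2),o)
print(read_state()['time'],read_state()['ee_pos'][1])
E
python3 - <<'E'
from h import *
for n in('scene0','s1'):print(spr2(cv2.imread(f'pics/{n}.png')[:,:,::-1].copy()))
E
python3 obs2.py 6
```

```text
[(array([ 0.6109, -0.2395]), np.int32(113))]
[(array([ 0.521, -0.118]), np.int32(49)), (array([ 0.61 , -0.116]), np.int32(117))]
18.2 [(array([0.5228, 0.0875]), np.int32(65)), (array([0.6064, 0.0884]), np.int32(109))]
18.3 [(array([0.5225, 0.0874]), np.int32(64)), (array([0.6066, 0.0882]), np.int32(110))]
18.4 [(array([0.5224, 0.0875]), np.int32(64)), (array([0.6065, 0.0883]), np.int32(110))]
18.5 0.009278634351565125
```

Request:
carry_out(deltas=[{"hand": 0,"dp": [0.002,0,0],"spin": 0},{"hand": 0,"dp": [0.004,0,0],"spin": 0},{"hand": 0,"dp": [0.006,0,0],"spin": 0},{"hand": 0,"dp": [0.008,0,0],"spin": 0}])

```text
time: 18.9
ee_pos: [0.5213, 0.0114, 0.1931]
eef_rot: [0.708, 0.706, 0.0, -0.0]
ft_force: [-0.3, 0.1, -0.5]
width: 0.0006
grip_force: 0.0
```

```bash
python3 obs2.py 16
```

```text
18.9 [(array([0.5224, 0.0884]), np.int32(65)), (array([0.6065, 0.0894]), np.int32(111))]
19.0 [(array([0.5224, 0.0875]), np.int32(64)), (array([0.6063, 0.0885]), np.int32(110))]
19.1 [(array([0.5222, 0.0865]), np.int32(64)), (array([0.6064, 0.0875]), np.int32(113))]
19.2 [(array([0.5224, 0.0867]), np.int32(63)), (array([0.6057, 0.0877]), np.int32(108))]
19.3 [(array([0.5225, 0.0874]), np.int32(64)), (array([0.6067, 0.0883]), np.int32(111))]
19.4 [(array([0.5223, 0.0876]), np.int32(65)), (array([0.6064, 0.0885]), np.int32(112))]
19.5 [(array([0.5225, 0.0878]), np.int32(63)), (array([0.6068, 0.0887]), np.int32(111))]
19.6 [(array([0.5219, 0.0879]), np.int32(63)), (array([0.6066, 0.0888]), np.int32(111))]
19.7 0.011278899841593384
```

Request:
carry_out(deltas=[{"hand": 0,"dp": [0.002,0,0],"spin": 0},{"hand": 0,"dp": [0.004,0,0],"spin": 0},{"hand": 0,"dp": [0.0052,0,0],"spin": 0},{"hand": 0,"dp": [0.0053,0,0],"spin": 0},{"hand": 0,"dp": [0.0056,0,0],"spin": 0},{"hand": 0,"dp": [0.0061,0,0],"spin": 0},{"hand": 0,"dp": [0.0068,0,0],"spin": 0},{"hand": 0,"dp": [0.0077,0,0],"spin": 0},{"hand": 0,"dp": [0.0088,0,0],"spin": 0},{"hand": 0,"dp": [0.0101,0,0],"spin": 0},{"hand": 0,"dp": [0.0116,0,0],"spin": 0},{"hand": 0,"dp": [0.0133,0,0],"spin": 0},{"hand": 0,"dp": [0.0152,0,0],"spin": 0},{"hand": 0,"dp": [0.0173,0,0],"spin": 0},{"hand": 0,"dp": [0.0196,0,0],"spin": 0},{"hand": 0,"dp": [0.0221,0,0],"spin": 0},{"hand": 0,"dp": [0.0248,0,0],"spin": 0},{"hand": 0,"dp": [0.0276,0,0],"spin": 0},{"hand": 0,"dp": [0.0308,0,0],"spin": 0},{"hand": 0,"dp": [0.034,0,0],"spin": 0}])

```text
time: 21.7
ee_pos: [0.5213, 0.0199, 0.1931]
eef_rot: [0.708, 0.706, 0.0, -0.0]
ft_force: [-0.3, -0.5, -0.3]
width: 0.0005
grip_force: 0.0
```

Request:
carry_out(deltas=[{"hand": 0,"dp": [0.0036,0,0],"spin": 0},{"hand": 0,"dp": [0.0072,0,0],"spin": 0},{"hand": 0,"dp": [0.0112,0,0],"spin": 0},{"hand": 0,"dp": [0.014,0,0],"spin": 0}])

```text
time: 22.1
ee_pos: [0.5213, 0.0234, 0.1931]
eef_rot: [0.708, 0.706, 0.0, -0.0]
ft_force: [0.9, 0.3, -0.4]
width: 0.0006
grip_force: 0.0
```

```bash
python3 obs2.py 14
```

```text
22.1 [(array([0.5224, 0.0983]), np.int32(64)), (array([0.6067, 0.0991]), np.int32(109))]
22.2 [(array([0.5224, 0.0988]), np.int32(63)), (array([0.6062, 0.0998]), np.int32(108))]
22.3 [(array([0.5227, 0.0991]), np.int32(64)), (array([0.6065, 0.1   ]), np.int32(109))]
22.4 [(array([0.5225, 0.0993]), np.int32(66)), (array([0.6064, 0.1001]), np.int32(109))]
22.5 [(array([0.5225, 0.0993]), np.int32(66)), (array([0.6064, 0.1001]), np.int32(109))]
22.6 [(array([0.5226, 0.0994]), np.int32(66)), (array([0.6064, 0.1   ]), np.int32(108))]
22.7 [(array([0.523 , 0.0995]), np.int32(67)), (array([0.606 , 0.1003]), np.int32(106))]
22.8 0.023292762194602842
```

```bash
python3 obs2.py 12
```

```text
22.8 [(array([0.5225, 0.1002]), np.int32(64)), (array([0.6067, 0.101 ]), np.int32(108))]
22.9 [(array([0.5231, 0.101 ]), np.int32(65)), (array([0.6064, 0.102 ]), np.int32(109))]
23.0 [(array([0.5226, 0.1022]), np.int32(63)), (array([0.6067, 0.1031]), np.int32(112))]
23.1 [(array([0.5224, 0.1035]), np.int32(64)), (array([0.6059, 0.1044]), np.int32(111))]
23.2 [(array([0.5225, 0.1047]), np.int32(62)), (array([0.6065, 0.1057]), np.int32(108))]
23.3 [(array([0.5219, 0.1058]), np.int32(65)), (array([0.6057, 0.1068]), np.int32(110))]
23.4 0.02327960010910783
```

Request:
carry_out(deltas=[{"hand": 0,"dp": [-0.04,0,0],"spin": 0},{"hand": 0,"dp": [-0.1,0,0],"spin": 0},{"hand": 0,"dp": [-0.14,0,0],"spin": 0},{"hand": 0,"dp": [-0.14,0,0],"spin": 0},{"hand": 0,"dp": [-0.14,0,0],"spin": 0},{"hand": 0,"dp": [-0.14,0,0],"spin": 0},{"hand": 0,"dp": [-0.14,0,0],"spin": 0}])

```text
time: 24.1
ee_pos: [0.5213, -0.0112, 0.193]
eef_rot: [0.708, 0.707, -0.0, -0.0]
ft_force: [0.7, 0.9, -0.5]
width: 0.0007
grip_force: 0.0
```

```bash
python3 obs2.py 14
```

```text
24.1 [(array([0.5223, 0.107 ]), np.int32(65)), (array([0.6067, 0.1076]), np.int32(111))]
24.2 [(array([0.5225, 0.1075]), np.int32(67)), (array([0.6063, 0.1083]), np.int32(109))]
24.3 [(array([0.5224, 0.1083]), np.int32(67)), (array([0.6067, 0.1092]), np.int32(108))]
24.4 [(array([0.5226, 0.1095]), np.int32(65)), (array([0.6054, 0.1103]), np.int32(107))]
24.5 [(array([0.5226, 0.1104]), np.int32(65)), (array([0.6064, 0.1113]), np.int32(108))]
24.6 [(array([0.5225, 0.1114]), np.int32(65)), (array([0.6064, 0.1122]), np.int32(108))]
24.7 [(array([0.5227, 0.1119]), np.int32(66)), (array([0.6062, 0.1128]), np.int32(109))]
24.8 -0.011726090104555682
```

Request:
carry_out(deltas=[{"hand": 0,"dp": [0.05,0,0],"spin": 0},{"hand": 0,"dp": [0.1,0,0],"spin": 0},{"hand": 0,"dp": [0.14,0,0],"spin": 0},{"hand": 0,"dp": [0.165,0,0],"spin": 0},{"hand": 0,"dp": [0.176,0,0],"spin": 0},{"hand": 0,"dp": [0.18,0,0],"spin": 0}])

```text
time: 25.4
ee_pos: [0.5214, 0.0336, 0.1931]
eef_rot: [0.708, 0.707, -0.0, -0.0]
ft_force: [-0.5, -0.1, -0.1]
width: 0.0004
grip_force: 0.0
```

```bash
python3 obs2.py 3
```

```text
25.4 [(array([0.5225, 0.1114]), np.int32(65)), (array([0.606 , 0.1123]), np.int32(109))]
25.5 [(array([0.5227, 0.1118]), np.int32(66)), (array([0.6065, 0.1127]), np.int32(108))]
25.55 0.032858600305489115
```

Request:
carry_out(deltas=[{"hand": 0,"dp": [0.004,0,0],"spin": 0},{"hand": 0,"dp": [0.008,0,0],"spin": 0},{"hand": 0,"dp": [0.0104,0,0],"spin": 0},{"hand": 0,"dp": [0.0128,0,0],"spin": 0},{"hand": 0,"dp": [0.0152,0,0],"spin": 0},{"hand": 0,"dp": [0.0176,0,0],"spin": 0},{"hand": 0,"dp": [0.02,0,0],"spin": 0},{"hand": 0,"dp": [0.0224,0,0],"spin": 0},{"hand": 0,"dp": [0.0248,0,0],"spin": 0},{"hand": 0,"dp": [0.0272,0,0],"spin": 0},{"hand": 0,"dp": [0.0296,0,0],"spin": 0},{"hand": 0,"dp": [0.032,0,0],"spin": 0},{"hand": 0,"dp": [0.0344,0,0],"spin": 0},{"hand": 0,"dp": [0.0368,0,0],"spin": 0},{"hand": 0,"dp": [0.0392,0,0],"spin": 0}])

```text
time: 27.05
ee_pos: [0.5214, 0.0431, 0.1931]
eef_rot: [0.708, 0.706, 0.0, -0.0]
ft_force: [0.1, -0.1, -0.6]
width: 0.0006
grip_force: 0.0
```

```bash
python3 obs2.py 16
```

```text
27.05 [(array([0.5227, 0.1201]), np.int32(67)), (array([0.606, 0.121]), np.int32(108))]
27.15 [(array([0.5225, 0.1204]), np.int32(67)), (array([0.6061, 0.1212]), np.int32(108))]
27.25 [(array([0.5225, 0.1205]), np.int32(65)), (array([0.6063, 0.1213]), np.int32(108))]
27.35 [(array([0.5225, 0.1207]), np.int32(65)), (array([0.6059, 0.1215]), np.int32(107))]
27.45 [(array([0.523, 0.121]), np.int32(67)), (array([0.6069, 0.1218]), np.int32(106))]
27.55 [(array([0.5222, 0.1215]), np.int32(67)), (array([0.6067, 0.1223]), np.int32(109))]
27.65 [(array([0.5222, 0.122 ]), np.int32(64)), (array([0.6063, 0.1229]), np.int32(108))]
27.75 [(array([0.5228, 0.1229]), np.int32(65)), (array([0.6064, 0.1238]), np.int32(108))]
27.85 0.04310168857289529
```

Centre at y ≈ 0.124, creeping forward at about 4 mm/s and slowing. I withdraw the finger and wait.

Request:
carry_out(deltas=[{"hand": 0,"dp": [-0.04,0,0],"spin": 0},{"hand": 0,"dp": [-0.12,0,0],"spin": 0},{"hand": 0,"dp": [-0.2,0,0],"spin": 0},{"hand": 0,"dp": [-0.2,0,0],"spin": 0},{"hand": 0,"dp": [-0.2,0,0],"spin": 0},{"hand": 0,"dp": [-0.2,0,0],"spin": 0},{"hand": 0,"dp": [-0.2,0,0],"spin": 0},{"hand": 0,"dp": [-0.2,0,0],"spin": 0},{"hand": 0,"dp": [-0.2,0,0],"spin": 0},{"hand": 0,"dp": [-0.2,0,0],"spin": 0},{"hand": 0,"dp": [-0.2,0,0],"spin": 0},{"hand": 0,"dp": [-0.2,0,0],"spin": 0},{"hand": 0,"dp": [-0.2,0,0],"spin": 0},{"hand": 0,"dp": [-0.2,0,0],"spin": 0},{"hand": 0,"dp": [-0.2,0,0],"spin": 0},{"hand": 0,"dp": [-0.2,0,0],"spin": 0},{"hand": 0,"dp": [-0.2,0,0],"spin": 0},{"hand": 0,"dp": [-0.2,0,0],"spin": 0},{"hand": 0,"dp": [-0.2,0,0],"spin": 0},{"hand": 0,"dp": [-0.2,0,0],"spin": 0}])

```text
time: 29.85
ee_pos: [0.5213, -0.0069, 0.1931]
eef_rot: [0.708, 0.706, 0.0, -0.0]
ft_force: [-0.5, 0.2, 0.4]
width: 0.0005
grip_force: 0.0
```

```bash
python3 obs2.py 13
```

```text
29.85 [(array([0.5219, 0.1303]), np.int32(66)), (array([0.6066, 0.1312]), np.int32(107))]
29.95 [(array([0.5226, 0.13  ]), np.int32(66)), (array([0.607 , 0.1309]), np.int32(107))]
30.05 [(array([0.5224, 0.1299]), np.int32(67)), (array([0.6069, 0.1307]), np.int32(108))]
30.15 [(array([0.5224, 0.1299]), np.int32(67)), (array([0.6074, 0.1306]), np.int32(107))]
30.25 [(array([0.5226, 0.13  ]), np.int32(66)), (array([0.6071, 0.1308]), np.int32(109))]
30.35 [(array([0.5223, 0.1303]), np.int32(67)), (array([0.6064, 0.1311]), np.int32(107))]
30.45 [(array([0.5222, 0.1307]), np.int32(67)), (array([0.6064, 0.1315]), np.int32(108))]
30.5 -0.006910143413603636
```

Request:
carry_out(deltas=[{"hand": 0,"dp": [0,0,0],"spin": 0},{"hand": 0,"dp": [0,0,0],"spin": 0},{"hand": 0,"dp": [0,0,0],"spin": 0},{"hand": 0,"dp": [0,0,0],"spin": 0},{"hand": 0,"dp": [0,0,0],"spin": 0},{"hand": 0,"dp": [0,0,0],"spin": 0},{"hand": 0,"dp": [0,0,0],"spin": 0},{"hand": 0,"dp": [0,0,0],"spin": 0},{"hand": 0,"dp": [0,0,0],"spin": 0},{"hand": 0,"dp": [0,0,0],"spin": 0},{"hand": 0,"dp": [0,0,0],"spin": 0},{"hand": 0,"dp": [0,0,0],"spin": 0},{"hand": 0,"dp": [0,0,0],"spin": 0},{"hand": 0,"dp": [0,0,0],"spin": 0},{"hand": 0,"dp": [0,0,0],"spin": 0}])

```text
time: 32.0
ee_pos: [0.5213, -0.0069, 0.193]
eef_rot: [0.708, 0.706, 0.0, -0.0]
ft_force: [-0.0, 0.2, -0.2]
width: 0.0005
grip_force: 0.0
```

```bash
python3 obs2.py 32 | awk 'NR%3==1||/^[0-9.]+ -/'
```

```text
32.0 [(array([0.5228, 0.1324]), np.int32(64)), (array([0.6057, 0.1333]), np.int32(108))]
32.3 [(array([0.5226, 0.1327]), np.int32(65)), (array([0.606 , 0.1336]), np.int32(108))]
32.6 [(array([0.5225, 0.1323]), np.int32(66)), (array([0.6059, 0.1332]), np.int32(110))]
32.9 [(array([0.5232, 0.132 ]), np.int32(66)), (array([0.6064, 0.1328]), np.int32(108))]
33.2 [(array([0.5225, 0.1323]), np.int32(66)), (array([0.6059, 0.1332]), np.int32(110))]
33.5 [(array([0.5226, 0.1327]), np.int32(65)), (array([0.6063, 0.1336]), np.int32(106))]
33.6 -0.0069095124990317
```

The housing now rests at y ≈ 0.133, and it has been within 10 mm of the pan centre and untouched since about 28 s. I'll wait one more second, then hand in.

Request:
carry_out(deltas=[{"hand": 0,"dp": [0,0,0],"spin": 0},{"hand": 0,"dp": [0,0,0],"spin": 0},{"hand": 0,"dp": [0,0,0],"spin": 0},{"hand": 0,"dp": [0,0,0],"spin": 0},{"hand": 0,"dp": [0,0,0],"spin": 0},{"hand": 0,"dp": [0,0,0],"spin": 0},{"hand": 0,"dp": [0,0,0],"spin": 0},{"hand": 0,"dp": [0,0,0],"spin": 0},{"hand": 0,"dp": [0,0,0],"spin": 0},{"hand": 0,"dp": [0,0,0],"spin": 0}])

```text
time: 34.6
ee_pos: [0.5213, -0.0069, 0.1931]
eef_rot: [0.708, 0.706, 0.0, -0.0]
ft_force: [0.3, -0.2, 0.3]
width: 0.0003
grip_force: 0.0
```

```bash
python3 -c "
from bench import *
print(close_job())"
```

```text
the job is handed in; nothing more can be done
None
```

I handed the job in at 34.6 s: by my camera measurements the housing hangs almost still over the pan, within a few mm of its middle, and nothing had touched it for over six seconds; no verdict was returned.

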